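# Put the setting block away, then counter-hold the pivot bolt behind its bracket

### The arm

A 6-joint arm with a two-finger parallel gripper is mounted at the origin on a cart in front of the work surface, level with it; the furniture and walls round the work are solid. World frame = base frame: x ahead of the robot, y to its left, z up, the work surface at z = 0. Lengths are in m, angles in rad, forces in N, time in s.
With the tool pointing down it reaches from about 0.35 to 0.775 m from the base axis. Payload 5.5 kg.
Tool frame: the origin (TCP) lies midway between the tips of the shut fingers; the grasp point (between the pads) lies grasp_offset behind it (grasp_offset is the distance from the TCP to the grasp point, in m); z points along the fingers, y is the line along which they close (so a half turn about z gives the same grasp; the last joint's range is limited). The gripper opens to 85 mm and grips with 20 to 120 N. Pads are 22 mm wide; open, the fingers measure 114 mm over their backs; the gripper's body (76 mm by 85 mm) begins 54 mm behind the grasp point. The pads swing forward as they close: fully open they stand 13 mm farther back than shut.
Start: joints at [-1.472, 0.313, 0.046, 1.304, 0, 1.431], TCP at [0.136, -0.559, 0.231] pointing down, gripper open.
Joint ranges: [-2.76, 2.76], [-0.86, 1.69], [-1.03, 1.26], [-2.2, 2.34], [-1.47, 1.5], [-3.14, 3.14]. Speed limits (rad/s): [2.57, 2.57, 3.14, 3.14, 3.14, 3.14].

### API

Orientations are given as a unit quaternion [w, x, y, z].
In Python, from workcell import * gives the robot as it stands.
- The arm moves only by the tool step_arm, never from a script. Its argument "deltas" is a list of rows, each a list of 7 numbers: the shift along the world's x, y, z in mm, then the turn, a rotation vector about the world's x, y, z in degrees, then the gripper's target within -1 to 1 (fully open at 1, half-way at 0, shut at -1). A call has 1 to 5 rows; each row shifts and turns the commanded pose from where the row before left it; what a row does not reach is not made up. A row lasts 1/10 s, in which the tool goes at most 50 mm and 8.59 degrees, less where a joint would pass 70% of its speed; a pose out of reach is approached as far as the arm can. A call is refused whole if a number of a shift passes 50 or a number of a turn 8.59, either way. A call with a gripper value outside its range is refused whole. The fingers move at their own pace and stop on an object; "newtons" is the grip in N (left out, the last holds). Time passes only in rows, so rows that do not move let the fingers close. It gives the time, the measured TCP pose, the force, the opening and the grip force at its end, in the units of the state.
- get_state(): the state, without advancing time (a new reading comes with each control period).
- read_camera(name): name is "scene" or "top" or "wrist"; returns a dict with "image" (384x512x3 uint8, red, green, blue), "z_map" (384x512 float32, m along the optical axis (not along the pixel's ray), 0 where there is no reading), "K" (3x3 intrinsics, pixels), "world_from_camera" (4x4, takes a point from camera to world coordinates). Camera axes: x right, y down, z forward; pixel columns grow to the right and rows downward; lengths in m; the calibration is good to about 2 mm. A picture is of the moment at which its call begins.
- hand_in(): hands the job in; it is judged then, once.
The state is a dict: "clock": time; "joint_pos": joint angles; "qvel": joint speeds; "tau": joint torques, N m; "tcp_pos": TCP position; "orientation": TCP orientation; "wrist_force": force on the tool from outside, world axes, zero at the start; "ft_torque": the same for the moment, N m; "finger_gap": finger opening in m; "grip_force": force on a finger pad.
Only numpy, scipy, OpenCV 4.12 (cv2) and the standard library are available. Lean on these libraries where they do the work, as an engineer would, in place of code of your own. Each camera call takes 0.05 s, during which the arm holds its last target. There are 200 camera calls.

### The job

The clearance has been set, so first put the loose steel setting block back in its own holder, the wooden one with the rectangular pocket, pressed fully home and let go. Then reach from above into the narrow gap behind the upright bracket, take the hidden hexagonal bolt head by its two side flats, turn it the short way until these flats stand upright, and keep it from turning back, so that a mate can tighten the nut in front. Finish while still gripping the head firmly in that position, and leave the knurled nut, cap, spout and oil bottle alone.

Things in the scene. Friction and masses are not known exactly. Their poses are not given: they have to be found in the camera images.
- setting_block: loose plain steel setting block, 20 mm along its x, 35 mm along its y, 26 mm high, about 0.14 kg, standing on the worktop in front of the fixture; origin at the centre of its underside, z up
- block_holder: fixed wooden holder 64 x 64 mm, 50 mm high, at the left of the worktop; rectangular pocket in the middle of its top, 27 mm along its x, 42 mm along its y, 9 mm deep, 3 mm chamfer: the setting block's own place (block's y along the holder's y, either way round; it then stands 17 mm proud). Origin at the centre of its underside, z up
- nut_holder: fixed wooden holder of the same outside size with a round pocket, which holds the knurled nut; the two holders may have changed places. Origin at the centre of its underside
- fixture: fixed fixture: x axis away from the robot (yaw within 0.25 rad), y left; origin on the worktop below the bolt head's centre. Base plate 10 mm thick, x -80 to +40, y +-45 mm. Upright steel bracket 70 mm wide, top z 97, back face x -25 mm; fence 70 mm wide, top z 85, front face x +25 mm. The 50 mm gap between is open above and at both y sides. Bolt along x at z 75 mm: nut in front, head in the gap
- bolt_head: hexagonal steel bolt head in the middle of the gap, 30 mm across flats, 34.6 mm across corners, 18 mm thick along x (x = -9 to +9 mm of the fixture), on a 22 mm round rubber bush; origin at the head's centre, 75 mm above the worktop, on the bolt's axis; its own y axis is the normal of the two side flats, its x axis the bolt's axis
- pivot_bolt (a joint): turn of the bolt head (the nut in front stays), rad: 0 = side flats upright; positive = the head's top leans to fixture +y, left as seen from the robot. About 0.25 to 0.39 at the start; stops at -0.3 and 0.7. A rubber spring (0.25 N m/rad) draws it back to about 0.32 whenever it is not held; at 0 that is 0.08 N m
- knurled_nut: loose knurled steel nut, 34 mm across, 25 mm high, standing in the round pocket of its holder; to be left alone; origin at the centre of its underside
- oil_bottle: loose small yellow oil bottle with a red nozzle, 36 mm across, 98 mm high, standing behind the fixture; to be left alone; origin at the centre of its underside
- spout: loose white spout insert, 51 mm across, 27 mm high, standing on the worktop at the right; to be left alone; origin at the centre of its underside
- cap: loose flat yellow screw cap, 58 mm across, 12 mm high, on the worktop at the right; to be left alone; origin at the centre of its underside
Things that resemble listed ones, but are neither listed nor needed, are in the scene too. Leave any orange or purple look-alike of the setting_block alone. There is more than one size of the fixture; the one meant has the size given above.

How it is judged:
On the way, in this order (a step that is already met when the one before it is completed fails the run):
1. the setting block stands fully home in its own holder, let go (horizontal distance between setting_block and block_holder below 0.006 m and z of setting_block in the frame of block_holder below 0.0435 m and angle between setting_block's own z axis and vertical below 0.1 rad and contact force between the fingers and setting_block below 0.2 N), for 0.2 s.
2. the bolt head is gripped between the fingers and turned until its side flats are upright (contact force between the fingers and bolt_head above 5 N and distance between the grasp point and bolt_head below 0.022 m and value of joint pivot_bolt between -0.1 and 0.1 rad), for 0.5 s.
At the end, for the whole second after the job is handed in: The fingers still grip the bolt head between them (over 5 N, grasp point within 22 mm of its centre); the bolt is still, its side flats within 0.1 rad of upright; the setting block rests in its own holder (within 6 mm of centre, 2.5 mm of fully down, tilt under 0.1 rad) (all of step 2 and velocity of joint pivot_bolt between -0.1 and 0.1 rad/s and horizontal distance between setting_block and block_holder below 0.006 m and z of setting_block in the frame of block_holder below 0.0435 m and angle between setting_block's own z axis and vertical below 0.1 rad and linear speed of setting_block below 0.02 m/s); the arm keeps its last pose, push and grip.
It fails at once if the knurled nut, cap, spout or oil bottle is displaced by more than 25 mm (distance of any of knurled_nut, cap, spout, oil_bottle from where it was at the start of the episode above 0.025 m).
It also fails if it takes over 58 s, if anything falls off the work surface, if the arm or the gripper's body presses on something with over 40 N, if the wrist force passes 120 N, or if a joint passes its speed limit or range.

## Working session

There is one attempt and no reset: what is moved stays moved. The work goes in short steps, Python scripts to look and compute and a tool call to move; the robot and the scene stay as the last step left them, time stands still between calls to the robot, and variables do not carry over. Pictures are saved under pics/ and viewed, at most 10 in all, crops included, and the job is handed in when it is done.

Besides the shell and the picture viewer there is one more tool, called after ">>>" as name(argument=value, ...) on one line, values as JSON. step_arm: Moves the arm, as the interface text tells. Its arguments: {"type":"object","properties":{"deltas":{"type":"array","items":{"type":"array","items":{"type":"number"}}},"newtons":{"type":"number"}},"required":["deltas"]}

```bash
mkdir -p pics; ls
cat > h.py <<'E'
from workcell import *
import numpy as np, cv2, pickle
def grab(n):
    c=read_camera(n); pickle.dump(c,open(f'/tmp/{n}.pkl','wb')); return c
def load(n): return pickle.load(open(f'/tmp/{n}.pkl','rb'))
def world(c):
    z=c['z_map']; h,w=z.shape; K=c['K']; u,v=np.meshgrid(np.arange(w),np.arange(h))
    p=np.stack([(u-K[0,2])/K[0,0]*z,(v-K[1,2])/K[1,1]*z,z],-1); T=np.array(c['world_from_camera'])
    return p@T[:3,:3].T+T[:3,3]
def save(im,name): cv2.imwrite('pics/'+name,cv2.cvtColor(im,cv2.COLOR_RGB2BGR))
E
python3 - <<'E'
from h import *
s=get_state();print(s)
a=grab('top');b=grab('scene')
print(a['K'],a['world_from_camera'],b['world_from_camera'])
save(a['image'],'top.png');save(b['image'],'scene.png')
E
```

```text
pics
{'clock': 0.0, 'joint_pos': array([-1.47159808e+00,  3.13992447e-01,  4.49848597e-02,  1.30358111e+00,
       -1.49753865e-05,  1.43117153e+00]), 'qvel': array([-0.0001644 ,  0.00092654,  0.0004881 ,  0.00054966,  0.00048102,
       -0.00089525]), 'tau': array([-5.52550282e-04, -4.80629611e+01,  2.98532706e+01,  1.94533705e-02,
       -1.68971487e-04, -2.00076738e-05]), 'tcp_pos': array([ 0.13594389, -0.5581836 ,  0.23041579]), 'orientation': array([-8.96152330e-04,  9.92878513e-01,  1.19127897e-01,  1.06274208e-05]), 'wrist_force': array([-0.17439694, -0.0479094 ,  0.00919302]), 'ft_torque': array([0.02102311, 0.01805105, 0.05493659]), 'grip_force': 0.0, 'finger_gap': 0.08491966702268837}
[[464.4440803    0.         252.47332659]
 [  0.         464.4440803  185.68270003]
 [  0.           0.           1.        ]] [[-9.10718792e-04 -9.84533296e-01  1.75195205e-01  3.54504063e-01]
 [-9.99987573e-01  3.78895214e-05 -4.98531897e-03 -1.42346331e-01]
 [ 4.90157445e-03 -1.75197568e-01 -9.84521095e-01  1.34339896e+00]
 [ 0.00000000e+00  0.00000000e+00  0.00000000e+00  1.00000000e+00]] [[-7.72788408e-01 -3.15923072e-01  5.50445901e-01 -1.50641240e-01]
 [-6.34663308e-01  3.83653281e-01 -6.70829819e-01  7.18400707e-01]
 [ 7.50241243e-04 -8.67757324e-01 -4.96987589e-01  7.19654800e-01]
 [ 0.00000000e+00  0.00000000e+00  0.00000000e+00  1.00000000e+00]]
```

View pics/top.png

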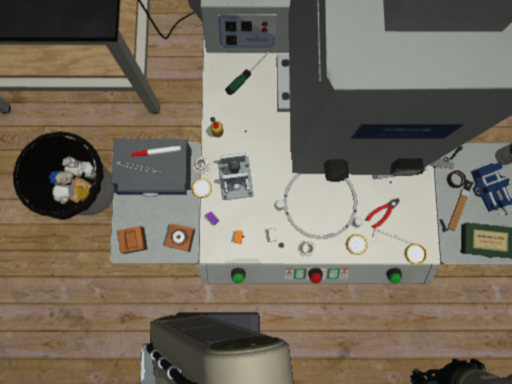

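View pics/scene.png

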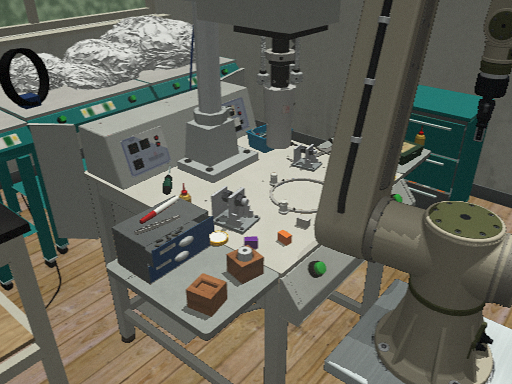

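The top view shows the holders at (131,239), rectangular pocket, and (180,237), nut in it. It also shows a fixture at (236,176), purple block (211,218), orange block (238,237) and a grey candidate at (271,235). The scene view shows a second fixture-like thing at (306,155). I'll enlarge this area and measure it.

Run:
```python
from h import *
a=load('top');b=load('scene')
im=np.vstack([cv2.resize(a['image'][140:262,110:320],(798,464),interpolation=cv2.INTER_CUBIC)[:, :],])
save(im,'crop.png')
W=world(a);V=world(b)
for n,u,v in [('holderL',131,239),('holderR',180,237),('nut',180,237),('fix',236,176),('orange',238,237),('purple',211,218),('grey',271,234),('dark',281,245),('ring',306,248),('wcap',202,188),('bottle',215,128)]: print(n,W[v,u].round(3))
for n,u,v in [('fix2',306,155),('fix1',235,210),('grey',303,223)]: print(n,V[v,u].round(3))
# scene steel-block candidates: point cloud heights near grey
def rect(W,im,c,r,z0,z1):
    m=(np.hypot(W[...,0]-c[0],W[...,1]-c[1])<r)&(W[...,2]>z0)&(W[...,2]<z1)
    p=W[m]; R=cv2.minAreaRect((p[:,:2]*1000).astype(np.float32)); return len(p),np.round(R[0],1),np.round(R[1],1),round(R[2],1),np.median(p[:,2]).round(4),im[m].mean(0).round()
for n,u,v,z0,z1 in [('grey',271,235,.018,.035),('holderL',131,239,.045,.055),('holderR',180,237,.045,.055),('fixplate',236,176,.006,.014),('bracket',236,165,.07,.12)]:
    for nm,M,i in (('top',W,a['image']),('scene',V,b['image'])):
        print(n,nm,rect(M,i,W[v,u],.055 if n!='fixplate' else .1,z0,z1))
```

```text
holderL [0.435 0.19  0.04 ]
holderR [0.441 0.054 0.038]
nut [0.441 0.054 0.038]
fix [ 0.603 -0.104  0.098]
orange [ 0.442 -0.108  0.026]
purple [ 0.495 -0.031  0.028]
grey [ 0.45  -0.201  0.025]
dark [ 0.421 -0.232 -0.012]
ring [ 0.412 -0.303 -0.   ]
wcap [ 0.585 -0.002  0.008]
bottle [ 0.75  -0.042  0.063]
fix2 [ 0.654 -0.513  0.048]
fix1 [ 0.6   -0.087  0.047]
grey [ 0.443 -0.194  0.015]
grey top (90, array([ 450.1, -204.4]), array([34.8, 20.1]), 7.1, np.float64(0.0256), array([198., 196., 189.]))
grey scene (80, array([ 451.3, -202.2]), array([35.6, 24.3]), 8.4, np.float64(0.0247), array([159., 158., 149.]))
holderL top (389, array([434.7, 190. ]), array([64.8, 65.9]), 11.6, np.float64(0.0491), array([143.,  91.,  54.]))
holderL scene (485, array([435.6, 191.6]), array([66.5, 68.3]), 11.3, np.float64(0.0493), array([144.,  98.,  65.]))
holderR top (354, array([441. ,  54.8]), array([64.7, 63.8]), 77.7, np.float64(0.0493), array([138.,  92.,  58.]))
holderR scene (340, array([441.4,  56.7]), array([66.8, 67. ]), 77.9, np.float64(0.0493), array([128.,  94.,  68.]))
fixplate top (706, array([ 608.4, -103.8]), array([194.6, 173. ]), 58.7, np.float64(0.0096), array([138., 142., 138.]))
fixplate scene (513, array([604.1, -71.3]), array([112.3, 135.8]), 13.3, np.float64(0.0098), array([129., 132., 126.]))
bracket top (412, array([624.6, -97.8]), array([89.3, 68. ]), 8.2, np.float64(0.0866), array([114., 116., 118.]))
bracket scene (383, array([625.2, -94.5]), array([88.9, 71.5]), 8.2, np.float64(0.0846), array([100., 101., 100.]))
```

View pics/crop.png

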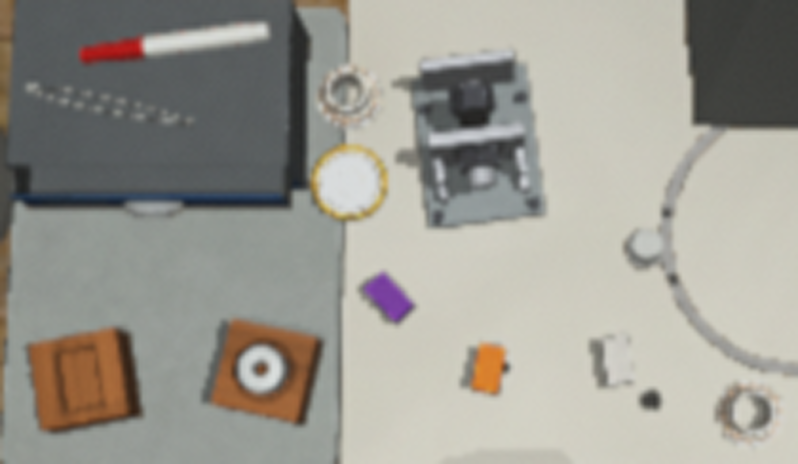

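Steel block candidates: orange (238,237), purple (211,218) and grey (271,235). The grey one is plain steel and measures 35 x 20 x 26 mm, so it is the one. Only the holder at (131,239) has a rectangular pocket, and the fixture at (236,176) matches the given sizes: 70 mm wide, with its tops near 97 and 85 mm. I'm moving over the block now.

>>> step_arm(deltas=[[31,35,0,0,0,-1.3,1],[31,35,0,0,0,-1.3,1],[31,35,0,0,0,-1.3,1],[31,35,0,0,0,-1.3,1],[31,35,0,0,0,-1.4,1]])

```text
clock: 0.6
tcp_pos: [0.2917, -0.382, 0.231]
orientation: [-0.0, 0.998, 0.061, -0.0]
wrist_force: [0.9, 0.3, 0.3]
finger_gap: 0.0857
grip_force: 0.0
```

>>> step_arm(deltas=[[31,35,0,0,0,0,1],[31,35,0,0,0,0,1],[31,36,0,0,0,0,1],[31,36,-10,0,0,0,1],[31,36,-20,0,0,0,1]])

```text
clock: 1.1
tcp_pos: [0.4469, -0.2056, 0.2028]
orientation: [0.001, 0.998, 0.062, 0.001]
wrist_force: [-0.0, -0.7, 0.5]
finger_gap: 0.0857
grip_force: 0.0
```

Run:
```python
from h import *
try: print(grasp_offset)
except Exception as e: print(e)
a=grab('wrist'); s=get_state(); print(s['clock'],s['tcp_pos'],s['orientation'],a['world_from_camera'])
save(a['image'],'w1.png'); W=world(a)
m=(np.hypot(W[...,0]-.45,W[...,1]+.203)<.05)&(W[...,2]>.02)&(W[...,2]<.03)
R=cv2.minAreaRect((W[m][:,:2]*1000).astype(np.float32));print(m.sum(),R,np.median(W[m][:,2]))
```

```text
0.0187
1.15 [ 0.44853915 -0.19955263  0.19875943] [-2.45818187e-03  9.97904099e-01  6.46626240e-02  3.33703883e-04] [[ 0.12300107 -0.94505332 -0.30289432  0.52457673]
 [-0.9924044  -0.11649881 -0.03951617 -0.19516565]
 [ 0.00205806  0.30545419 -0.95220455  0.34581696]
 [ 0.          0.          0.          1.        ]]
457 ((451.4832763671875, -203.21824645996094), (34.35574722290039, 19.555845260620117), 7.545243263244629) 0.02638381092308545
```

View pics/w1.png

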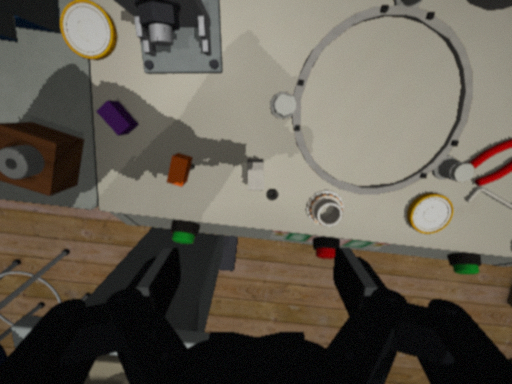

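>>> step_arm(deltas=[[5,3,-40,0,0,0,1],[0,0,-45,0,0,0,1],[0,0,-40,0,0,0,1],[0,0,-24,0,0,0,1],[0,0,0,0,0,0,1]])

```text
clock: 1.65
tcp_pos: [0.4469, -0.2017, 0.0492]
orientation: [-0.002, 0.998, 0.062, -0.003]
wrist_force: [-0.3, 0.7, 0.3]
finger_gap: 0.0849
grip_force: 0.0
```

>>> step_arm(deltas=[[4,-1,-20,0,0,0,1],[0,0,-17,0,0,0,1],[0,0,0,0,0,0,1],[0,0,0,0,0,0,1]])

```text
clock: 2.05
tcp_pos: [0.4545, -0.2052, 0.017]
orientation: [0.0, 0.998, 0.062, 0.0]
wrist_force: [-1.1, -0.4, 0.2]
finger_gap: 0.0855
grip_force: 0.0
```

>>> step_arm(deltas=[[-3,2,-4,0,0,0,1],[0,0,0,0,0,0,0],[0,0,0,0,0,0,-1],[0,0,0,0,0,0,-1],[0,0,0,0,0,0,-1]], newtons=40)

```text
clock: 2.55
tcp_pos: [0.4513, -0.203, 0.0122]
orientation: [0.0, 0.998, 0.062, 0.0]
wrist_force: [-0.2, -0.8, 0.1]
finger_gap: 0.0284
grip_force: 0.0
```

>>> step_arm(deltas=[[0,0,0,0,0,0,-1],[0,0,0,0,0,0,-1],[0,0,0,0,0,0,-1],[0,0,0,0,0,0,-1]])

```text
clock: 2.95
tcp_pos: [0.4514, -0.203, 0.0123]
orientation: [0.0, 0.998, 0.062, 0.0]
wrist_force: [-0.4, 0.2, 5.0]
finger_gap: 0.0188
grip_force: 39.9
```

>>> step_arm(deltas=[[0,0,30,0,0,0,-1],[0,0,45,0,0,0,-1],[0,0,45,0,0,0,-1],[-2,40,0,0,0,0,-1],[-2,44,0,0,0,1,-1]])

```text
clock: 3.45
tcp_pos: [0.4483, -0.1195, 0.1333]
orientation: [0.001, 0.998, 0.069, 0.002]
wrist_force: [0.5, 0.8, -1.4]
finger_gap: 0.0189
grip_force: 39.5
```

>>> step_arm(deltas=[[-2,44,0,0,0,1,-1],[-2,44,0,0,0,1,-1],[-2,44,0,0,0,1,-1],[-2,44,0,0,0,0.2,-1],[-2,44,0,0,0,0,-1]])

```text
clock: 3.95
tcp_pos: [0.4362, 0.1029, 0.1315]
orientation: [0.0, 0.995, 0.098, -0.0]
wrist_force: [0.5, -1.1, -0.7]
finger_gap: 0.0186
grip_force: 39.5
```

>>> step_arm(deltas=[[-2,44,0,0,0,0,-1],[-2,30,0,0,0,0,-1],[0,16,0,0,0,0,-1],[0,0,-10,0,0,0,-1],[0,0,0,0,0,0,-1]])

```text
clock: 4.45
tcp_pos: [0.4345, 0.1778, 0.1201]
orientation: [-0.004, 0.994, 0.106, -0.002]
wrist_force: [-0.6, -0.1, -1.5]
finger_gap: 0.0192
grip_force: 39.5
```

Run:
```python
from h import *
a=grab('wrist'); s=get_state(); q=s['orientation'];print(s['clock'],s['tcp_pos'],q,np.degrees(2*np.arctan2(q[2],q[1])),s['grip_force'],s['finger_gap'])
save(a['image'],'w2.png'); W=world(a)
def f(W,c,r,a,b):
    m=(np.hypot(W[...,0]-c[0],W[...,1]-c[1])<r)&(W[...,2]>a)&(W[...,2]<b)
    p=W[m]
    if len(p)<5: return len(p)
    return m.sum(),cv2.minAreaRect((p[:,:2]*1000).astype(np.float32)),np.median(p[:,2])
print(f(W,(.435,.191),.05,.046,.054),f(W,(.435,.191),.03,.038,.044))
T=load('top');print(f(world(T),(.435,.191),.03,.037,.0435)); print(f(world(load('scene')),(.435,.191),.03,.037,.0435))
```

```text
4.5 [0.43475745 0.17754768 0.12061515] [-0.00453933  0.99441518  0.10542309 -0.00195405] 12.103234756905044 39.5015287399292 0.019125400175801867
(np.int64(3345), ((435.43927001953125, 191.1056365966797), (64.2671890258789, 64.18862915039062), 11.196470260620117), np.float64(0.05025097826157024)) (np.int64(1198), ((434.2930908203125, 191.0174102783203), (41.07699203491211, 26.92888069152832), 10.435168266296387), np.float64(0.04138518577296166))
(np.int64(114), ((436.1983337402344, 196.79733276367188), (45.66080856323242, 36.1938591003418), 11.328550338745117), np.float64(0.04041487590585979))
(np.int64(136), ((439.57537841796875, 187.48782348632812), (40.674373626708984, 23.76009750366211), 10.151171684265137), np.float64(0.04085082163431597))
```

View pics/w2.png

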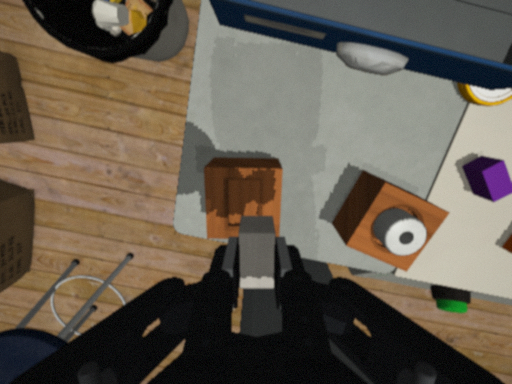

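>>> step_arm(deltas=[[0,13,-20,0,0,-0.8,-1],[0,0,-20,0,0,0,-1],[0,0,0,0,0,0,-1],[0,0,0,0,0,0,-1]])

```text
clock: 4.9
tcp_pos: [0.4376, 0.1806, 0.0819]
orientation: [-0.009, 0.994, 0.105, -0.002]
wrist_force: [0.3, -0.2, -1.5]
finger_gap: 0.0192
grip_force: 39.5
```

Run:
```python
from h import *
s=get_state()
for k in s: print(k,np.round(s[k],4))
c=grab('scene'); save(c['image'],'s2.png')
```

```text
clock 4.9
joint_pos [ 0.21    0.2221 -0.464   0.8863  0.018   3.1406]
qvel [ 0.0077 -0.0148  0.0256  0.0004  0.0022 -0.0005]
tau [-1.68000e-02 -3.82977e+01  2.52494e+01 -6.50000e-03  6.30000e-02
  6.00000e-04]
tcp_pos [0.4376 0.1806 0.0819]
orientation [-0.0089  0.9944  0.1053 -0.0017]
wrist_force [ 0.3044 -0.1546 -1.5413]
ft_torque [-0.0125 -0.0407 -0.0072]
grip_force 39.4924
finger_gap 0.0192
```

View pics/s2.png

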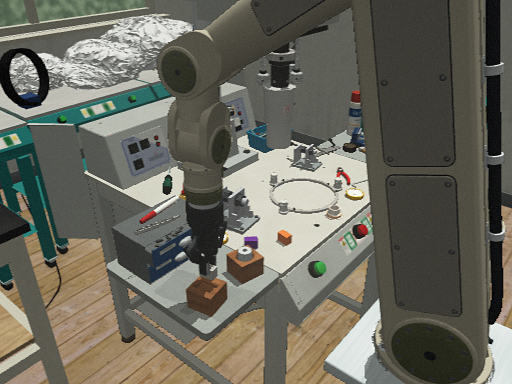

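Joint 6 has reached its limit (3.14), which held the move short. I'll lift and give the tool a half turn about +z, since the block fits either way round.

>>> step_arm(deltas=[[0,0,30,0,0,8.5,-1],[0,0,30,0,0,8.5,-1],[0,0,0,0,0,8.5,-1],[0,0,0,0,0,8.5,-1],[0,0,0,0,0,8.5,-1]])

```text
clock: 5.45
tcp_pos: [0.4389, 0.1816, 0.1437]
orientation: [-0.008, 0.887, 0.462, -0.003]
wrist_force: [-1.1, -0.2, -0.8]
finger_gap: 0.019
grip_force: 39.5
```

>>> step_arm(deltas=[[0,0,0,0,0,8.5,-1],[0,0,0,0,0,8.5,-1],[0,0,0,0,0,8.5,-1],[0,0,0,0,0,8.5,-1],[0,0,0,0,0,8.5,-1]])

```text
clock: 5.95
tcp_pos: [0.4386, 0.1815, 0.1433]
orientation: [-0.005, 0.659, 0.752, -0.006]
wrist_force: [-0.4, 0.8, -1.2]
finger_gap: 0.0188
grip_force: 39.5
```

>>> step_arm(deltas=[[0,0,0,0,0,8.5,-1],[0,0,0,0,0,8.5,-1],[0,0,0,0,0,8.5,-1],[0,0,0,0,0,8.5,-1],[0,0,0,0,0,8.5,-1]])

```text
clock: 6.45
tcp_pos: [0.4386, 0.1816, 0.1433]
orientation: [-0.002, 0.342, 0.94, -0.008]
wrist_force: [0.4, 0.4, -0.7]
finger_gap: 0.0189
grip_force: 39.5
```

>>> step_arm(deltas=[[0,0,0,0,0,8.5,-1],[0,0,0,0,0,8.5,-1],[0,0,0,0,0,8.5,-1],[0,0,0,0,0,8.5,-1],[0,0,0,0,0,8.5,-1]])

```text
clock: 6.95
tcp_pos: [0.4386, 0.1816, 0.1433]
orientation: [0.001, -0.022, 1.0, -0.009]
wrist_force: [-0.7, 0.4, -1.3]
finger_gap: 0.0191
grip_force: 39.5
```

>>> step_arm(deltas=[[0,0,0,0,0,8.5,-1],[0,0,0,0,0,0,-1],[0,0,0,0,0,0,-1]])

```text
clock: 7.25
tcp_pos: [0.4383, 0.1816, 0.1428]
orientation: [0.002, -0.091, 0.996, -0.009]
wrist_force: [0.5, 0.6, -1.5]
finger_gap: 0.0189
grip_force: 39.5
```

```bash
cat >> h.py <<'E'
from scipy.spatial.transform import Rotation as Ro
def st():
    s=get_state(); q=s['orientation']; R=Ro.from_quat([q[1],q[2],q[3],q[0]]).as_matrix()
    print('t',s['clock'],'tcp',(s['tcp_pos']*1000).round(1),'yaw x',np.degrees(np.arctan2(R[1,0],R[0,0])).round(2),'z',R[:,2].round(4),'y',R[:,1].round(4),'q',s['joint_pos'].round(2),'grip',s['grip_force'],s['finger_gap'])
    return s,R
E
python3 -c "
from h import *
st()"
```

```text
t 7.25 tcp [438.3 181.6 142.8] yaw x -169.52 z [ 0.0049 -0.0175 -0.9998] y [-0.1819  0.9832 -0.0181] q [ 0.24  0.17 -0.36  1.04 -0.02  0.05] grip 39.5249480009079 0.01893162508681211
```

>>> step_arm(deltas=[[-3,9,-30,1,0.3,0.5,-1],[0,0,-30,0,0,0,-1],[0,0,0,0,0,0,-1],[0,0,0,0,0,0,-1]])

```text
clock: 7.65
tcp_pos: [0.4346, 0.1905, 0.0822]
orientation: [-0.001, -0.097, 0.995, -0.0]
wrist_force: [0.0, -0.5, -1.2]
finger_gap: 0.0191
grip_force: 39.5
```

```bash
python3 -c "
from h import *
st()
a=grab('wrist'); save(a['image'],'w3.png'); W=world(a)
m=(np.hypot(W[...,0]-.435,W[...,1]-.191)<.05)&(W[...,2]>.046)&(W[...,2]<.054); print(m.sum(),cv2.minAreaRect((W[m][:,:2]*1000).astype(np.float32)))
m=(np.hypot(W[...,0]-.435,W[...,1]-.191)<.04)&(W[...,2]>.067)&(W[...,2]<.1); print(m.sum(),W[m].mean(0),W[m].min(0),W[m].max(0))
"
```

```text
t 7.65 tcp [434.6 190.5  82.2] yaw x -168.89 z [-2.9e-03 -8.0e-04 -1.0e+00] y [-1.927e-01  9.813e-01 -2.000e-04] q [ 0.24  0.23 -0.46  0.89 -0.    0.05] grip 39.478862285614014 0.01906195570839378
3604 ((428.18170166015625, 189.7109832763672), (49.282676696777344, 64.42494201660156), 11.154915809631348)
3014 [0.42898559 0.18995699 0.09364843] [0.41465155 0.16709195 0.07084829] [0.45315846 0.21242735 0.09998765]
```

View pics/w3.png

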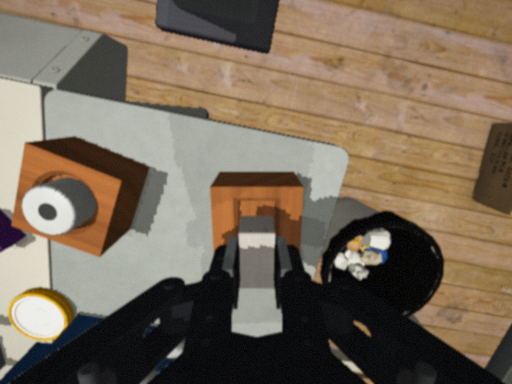

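The block at (257,230) is centred over the holder's pocket (258,205). I'll lower it.

>>> step_arm(deltas=[[0,0,-10,0,0,0,-1],[0,0,-8,0,0,0,-1],[0,0,-4,0,0,0,-1],[0,0,-4,0,0,0,-1],[0,0,0,0,0,0,-1]])

```text
clock: 8.2
tcp_pos: [0.4344, 0.1906, 0.0554]
orientation: [-0.001, -0.098, 0.995, -0.0]
wrist_force: [0.4, 0.5, -1.1]
finger_gap: 0.0191
grip_force: 39.5
```

>>> step_arm(deltas=[[0,0,-2,0,0,0,-1],[0,0,0,0,0,0,-1],[0,0,0,0,0,0,-1]])

```text
clock: 8.5
tcp_pos: [0.435, 0.1907, 0.054]
orientation: [-0.001, -0.098, 0.995, -0.0]
wrist_force: [0.6, 0.6, -1.1]
finger_gap: 0.0189
grip_force: 39.5
```

>>> step_arm(deltas=[[0,0,-1,0,0,0,-1],[0,0,-1,0,0,0,-1],[0,0,0,0,0,0,-1],[0,0,0,0,0,0,-1]])

```text
clock: 8.9
tcp_pos: [0.4351, 0.1908, 0.0532]
orientation: [-0.0, -0.098, 0.995, -0.0]
wrist_force: [-3.7, -1.2, 10.6]
finger_gap: 0.0188
grip_force: 40.9
```

>>> step_arm(deltas=[[0,0,0,0,0,0,-0.4],[0,0,0,0,0,0,-0.2],[0,0,0,0,0,0,0],[0,0,5,0,0,0,0],[0,0,15,0,0,0,0]])

```text
clock: 9.4
tcp_pos: [0.4336, 0.1904, 0.0711]
orientation: [-0.002, -0.098, 0.995, -0.0]
wrist_force: [0.4, -0.0, 0.5]
finger_gap: 0.0427
grip_force: 0.0
```

>>> step_arm(deltas=[[0,0,40,0,0,0,0.3],[0,0,45,0,0,0,0.3],[0,0,45,0,0,0,0.3],[0,0,0,0,0,0,0.3]])

```text
clock: 9.8
tcp_pos: [0.4384, 0.1916, 0.2085]
orientation: [0.005, -0.098, 0.995, 0.001]
wrist_force: [1.1, 0.6, -0.2]
finger_gap: 0.055
grip_force: 0.0
```

```bash
python3 -c "
from h import *
st()
def f(W,c,r,a,b):
    m=(np.hypot(W[...,0]-c[0],W[...,1]-c[1])<r)&(W[...,2]>a)&(W[...,2]<b); return m.sum(),cv2.minAreaRect((W[m][:,:2]*1000).astype(np.float32)),np.median(W[m][:,2]),W[m][:,2].std()
for n in ('wrist','scene'):
    W=world(grab(n))
    print(n,f(W,(.435,.191),.05,.046,.054))
    print(n,f(W,(.435,.191),.03,.0615,.075))
# fixture
for n in ('top','scene'):
    W=world(load(n)); c=(.62,-.1)
    for a,b in ((.092,.101),(.08,.0885)): 
        print(n,a,f(W,c,.07,a,b))
    m=(abs(W[...,0]-.6)<.12)&(abs(W[...,1]+.1)<.085)&(W[...,2]>.007)&(W[...,2]<.0135)
    p=W[m]; 
    l=cv2.minAreaRect((p[:,:2]*1000).astype(np.float32)); print(n,'plate',m.sum(),l)
"
```

```text
t 9.8 tcp [438.4 191.6 208.5] yaw x -168.79 z [ 0.0091  0.0023 -1.    ] y [-1.944e-01  9.809e-01  5.000e-04] q [ 0.24  0.13 -0.25  1.19  0.    0.05] grip 0.0 0.05501233505556983
wrist (np.int64(2158), ((435.67840576171875, 191.2802734375), (63.8572883605957, 64.14818572998047), 11.136223793029785), np.float64(0.050242051177801395), np.float64(0.0009653469279860727))
wrist (np.int64(554), ((434.5574645996094, 191.51622009277344), (34.72138977050781, 19.120174407958984), 11.228424072265625), np.float64(0.06744742224996808), np.float64(0.0007437896924294547))
scene (np.int64(407), ((435.35784912109375, 191.29310607910156), (65.5289077758789, 67.47918701171875), 11.092318534851074), np.float64(0.04935606171063278), np.float64(0.0014921419772425735))
scene (np.int64(129), ((433.6391906738281, 191.9372100830078), (35.11826705932617, 22.22612190246582), 14.334982872009277), np.float64(0.06647598818648337), np.float64(0.0017088157339903245))
top 0.092 (np.int64(105), ((607.7479858398438, -101.74168395996094), (56.50467300415039, 49.55899429321289), 60.246089935302734), np.float64(0.096267488
[... 166 characters left out ...]
492), np.float64(0.08474214130302649), np.float64(0.002354759053557308))
top plate 567 ((614.7321166992188, -92.00503540039062), (161.55242919921875, 217.95541381835938), 84.1644515991211)
scene 0.092 (np.int64(65), ((606.9345092773438, -95.87107849121094), (55.90900421142578, 50.23267364501953), 55.585758209228516), np.float64(0.09637327852870226), np.float64(0.001827967051094278))
scene 0.08 (np.int64(144), ((623.7694702148438, -103.78376770019531), (60.83161544799805, 99.5850830078125), 57.26992416381836), np.float64(0.08397433322932091), np.float64(0.002309556093150839))
scene plate 476 ((586.2189331054688, -67.6128158569336), (127.65314483642578, 187.14524841308594), 37.445316314697266)
```

Block seated: its top measures 67.4 mm and it is about 1 mm off centre. Now I'll move above the fixture.

>>> step_arm(deltas=[[25,-36,5,0,0,-1,1],[25,-36,5,0,0,-1,1],[25,-36,5,0,0,-1,1],[25,-36,5,0,0,0,1],[25,-36,0,0,0,0,1]])

```text
clock: 10.4
tcp_pos: [0.56, 0.0092, 0.2207]
orientation: [-0.002, -0.072, 0.997, 0.0]
wrist_force: [0.8, 0.4, 0.3]
finger_gap: 0.0855
grip_force: 0.0
```

>>> step_arm(deltas=[[25,-36,0,0,0,0,1],[25,-36,0,0,0,0,1],[25,-36,0,0,0,0,1],[5,0,0,0,0,0,1],[0,0,0,0,0,0,1]])

```text
clock: 10.9
tcp_pos: [0.6394, -0.0981, 0.2191]
orientation: [-0.003, -0.071, 0.997, 0.001]
wrist_force: [-0.2, 0.3, -0.7]
finger_gap: 0.085
grip_force: 0.0
```

```bash
python3 -c "
from h import *
s,R=st()
a=grab('wrist'); b=grab('scene'); W=world(a)
m=(abs(W[...,0]-.62)<.06)&(abs(W[...,1]+.1)<.06)&(W[...,2]>.06)&(W[...,2]<.11)
v,u=np.where(m); print(u.min(),u.max(),v.min(),v.max(), a['world_from_camera'][:3,3])
u0,u1,v0,v1=max(u.min()-20,0),min(u.max()+20,511),max(v.min()-20,0),min(v.max()+20,383)
im=a['image'][v0:v1,u0:u1]; k=min(760/im.shape[1],560/im.shape[0]); print(u0,v0,k)
save(cv2.resize(im,None,fx=k,fy=k,interpolation=cv2.INTER_CUBIC),'w4.png')
for lo,hi in ((.0935,.1),(.0815,.0875)):
    m=(abs(W[...,0]-.62)<.08)&(abs(W[...,1]+.1)<.06)&(W[...,2]>lo)&(W[...,2]<hi); print(lo,m.sum(),cv2.minAreaRect((W[m][:,:2]*1000).astype(np.float32)))
"
```

```text
t 10.9 tcp [639.4 -98.1 219.1] yaw x -171.9 z [-0.0059  0.0012 -1.    ] y [-0.1409  0.99    0.0021] q [-0.28  0.47  0.24  1.35 -0.   -0.42] grip 0.0 0.08499805055124911
225 293 126 216 [ 0.56185887 -0.10890549  0.36236209]
205 106 4.3076923076923075
0.0935 704 ((606.39501953125, -99.09935760498047), (13.687562942504883, 68.98444366455078), 6.463843822479248)
0.0815 1192 ((622.1032104492188, -98.33454895019531), (96.9389877319336, 69.60328674316406), 8.54992389678955)
```

View pics/w4.png

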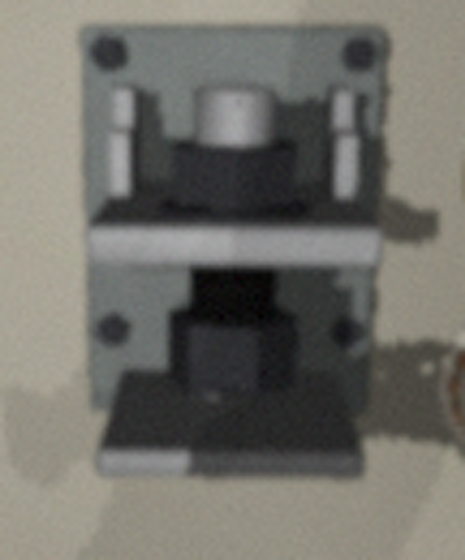

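The crop shows the bracket's top at row 245, the fence top at row 462, and the dark hex head in the gap around (232,350), with its lit top facet off centre. I'll fit the facets from depth.

```bash
python3 -c "
from h import *
W=world(load('wrist')); yaw=np.radians(8)
ex=np.array([np.cos(yaw),np.sin(yaw),0]);ey=np.array([-np.sin(yaw),np.cos(yaw),0])
P=W-np.array([.606,-.099,0]); X=P@ex*1e3;Y=P@ey*1e3;Z=W[...,2]*1e3
for nm,m in (('brk',(abs(X)<15)&(abs(Y)<40)&(Z>94)&(Z<100)),('fence',(X>45)&(X<80)&(abs(Y)<45)&(Z>82)&(Z<88))):
    x,y=X[m],Y[m]; print(nm,m.sum(),np.percentile(x,[2,50,98]).round(1),y.min().round(1),y.max().round(1),'slope',np.degrees(np.polyfit(y,x,1)[0]).round(2),np.median(Z[m]))
m=(X>10)&(X<52)&(abs(Y)<30)&(Z>60)&(Z<96)
x,y,z=X[m],Y[m],Z[m]; print('head',m.sum(),x.min(),x.max(),np.percentile(x,[5,95]))
for c in np.arange(-24,25,2):
    k=(abs(y-c)<1)&(x>25)&(x<42)
    if k.sum(): print(c,k.sum(),z[k].mean().round(1),z[k].std().round(1),x[k].min().round(1),x[k].max().round(1))
V=world(load('scene'));P=V-np.array([.606,-.099,0]); X=P@ex*1e3;Y=P@ey*1e3;Z=V[...,2]*1e3
m=(X>15)&(X<50)&(abs(Y)<30)&(Z>60)&(Z<96);print('scene',m.sum(), np.c_[X[m],Y[m],Z[m]][::6].round(0).tolist())
"
```

```text
brk 691 [-2.8  1.9  7.4] -34.8 34.2 slope 0.77 97.1751525381262
fence 434 [57.1 60.2 64.2] -36.0 33.7 slope 0.15 85.11694571045375
head 776 10.013959517510008 42.80487387950479 [12.13230437 39.95060575]
-16 28 76.6 1.9 25.1 40.0
-14 29 83.1 1.8 25.2 40.8
-12 15 87.9 0.8 25.1 40.8
-10 30 89.0 0.8 25.2 40.4
-8 28 89.6 0.7 25.4 40.4
-6 28 89.9 0.7 25.6 40.3
-4 31 89.8 0.8 25.0 42.0
-2 28 90.5 0.5 25.5 40.9
0 30 90.7 0.5 25.4 41.3
2 29 91.0 0.8 25.2 40.7
4 17 91.4 0.8 25.2 41.1
6 28 91.0 0.7 25.2 40.9
8 28 88.9 0.9 25.7 40.6
10 28 85.7 1.0 25.4 40.4
12 22 83.5 1.1 25.6 41.1
14 20 81.4 0.9 25.7 40.8
16 15 79.6 0.6 25.1 41.3
scene 82 [[43.0, -9.0, 87.0], [37.0, -1.0, 89.0], [24.0, -11.0, 88.0], [27.0, -0.0, 89.0], [35.0, 8.0, 87.0], [23.0, -4.0, 85.0], [30.0, 9.0, 86.0], [39.0, 12.0, 81.0], [25.0, 3.0, 82.0], [29.0, 12.0, 81.0], [31.0, 14.0, 79.0], [26.0, 16.0, 78.0], [43.0, 8.0, 62.0], [32.0, 9.0, 63.0]]
```

The facet slopes are 72°, 12° and -47°. That matches corners up at joint 0 and a lean of about 18° (0.31 rad) to +y. The head centre is at about (637.7, -94.5, 75), yaw 8°. I'll tilt the tool 18° to match and approach along that axis.

>>> step_arm(deltas=[[-1,7,-10,-6,-0.8,0,1],[-1,7,-15,-6,-0.8,0,1],[-1,7,-21,-5.8,-0.8,0,1],[-2,7,-21,0,0,0,1],[0,0,0,0,0,0,1]])

```text
clock: 11.5
tcp_pos: [0.6311, -0.0657, 0.1517]
orientation: [0.006, -0.073, 0.985, -0.155]
wrist_force: [-0.4, 0.3, -0.7]
finger_gap: 0.0855
grip_force: 0.0
```

>>> step_arm(deltas=[[0,0,0,0,0,0,1],[0,0,0,0,0,0,1]])

```text
clock: 11.7
tcp_pos: [0.6357, -0.0696, 0.1568]
orientation: [0.01, -0.07, 0.985, -0.156]
wrist_force: [0.4, -0.5, 0.5]
finger_gap: 0.0857
grip_force: 0.0
```

```bash
cat >> h.py <<'E'
def tofix(p,c=(.6377,-.0945,.075),yaw=np.radians(8)):
    ex=np.array([np.cos(yaw),np.sin(yaw),0]);ey=np.array([-np.sin(yaw),np.cos(yaw),0])
    p=np.asarray(p)-np.array(c); return np.stack([p@ex,p@ey,p[...,2]],-1)*1e3
def rel():
    s,R=st(); g=s['tcp_pos']-.0187*R[:,2]; d=tofix(g); yw=np.radians(8)
    e=R[:,2]; print('grasp in fix',d.round(1),'tilt deg',np.degrees(np.arctan2(-(e@[-np.sin(yw),np.cos(yw),0]),-e[2])).round(2),'pitch',np.degrees(e@[np.cos(yw),np.sin(yw),0]).round(2))
E
python3 -c "
from h import *
rel()"
```

```text
t 11.7 tcp [635.7 -69.6 156.8] yaw x -171.86 z [ 0.042  -0.3062 -0.951 ] y [-0.1353  0.9414 -0.309 ] q [-0.09  0.42 -0.01  1.06 -0.31 -0.25] grip 0.0 0.08566972156936195
grasp in fix [ 1.5 30.7 99.6] tilt deg 18.0 pitch -0.06
```

>>> step_arm(deltas=[[-1,-6,-25,0,0,0,1],[1,-8,-25,0,0,0,1],[1,-8,-25,0,0,0,1],[0,0,0,0,0,0,1],[0,0,0,0,0,0,1]])

```text
clock: 12.2
tcp_pos: [0.6363, -0.0922, 0.081]
orientation: [0.009, -0.07, 0.985, -0.156]
wrist_force: [0.3, -0.0, 0.1]
finger_gap: 0.0855
grip_force: 0.0
```

```bash
python3 -c "
from h import *
rel()"
```

```text
t 12.2 tcp [636.3 -92.2  81. ] yaw x -171.93 z [ 0.0397 -0.306  -0.9512] y [-0.1346  0.9416 -0.3086] q [-0.13  0.48 -0.12  0.88 -0.3  -0.28] grip 0.0 0.08554550621968676
grasp in fix [-1.   8.3 23.8] tilt deg 17.97 pitch -0.18
```

>>> step_arm(deltas=[[1,-4,-12,0,0,0,1],[1,-4,-12,0,0,0,1],[0,0,0,0,0,0,1],[0,0,0,0,0,0,1]])

```text
clock: 12.6
tcp_pos: [0.6375, -0.0993, 0.0555]
orientation: [0.008, -0.071, 0.985, -0.156]
wrist_force: [0.7, 0.9, -0.2]
finger_gap: 0.0855
grip_force: 0.0
```

```bash
python3 -c "
from h import *
rel()"
```

```text
t 12.6 tcp [637.5 -99.3  55.5] yaw x -171.86 z [ 0.0385 -0.3058 -0.9513] y [-0.1363  0.9415 -0.3081] q [-0.14  0.5  -0.15  0.83 -0.3  -0.3 ] grip 0.0 0.08554906782601356
grasp in fix [-0.8  1.  -1.7] tilt deg 17.95 pitch -0.25
```

Grasp point is within 2 mm of the head's centre. I'll close on it with a moderate grip first.

>>> step_arm(deltas=[[0,0,1,0,0,0,0],[0,0,0,0,0,0,-0.2],[0,0,0,0,0,0,-1],[0,0,0,0,0,0,-1],[0,0,0,0,0,0,-1]], newtons=50)

```text
clock: 13.1
tcp_pos: [0.6385, -0.1012, 0.0581]
orientation: [0.009, -0.07, 0.985, -0.158]
wrist_force: [0.4, -5.5, 2.5]
finger_gap: 0.029
grip_force: 50.3
```

>>> step_arm(deltas=[[0,0,0,0,0,0,-1],[0,0,0,0,0,0,-1],[0,0,0,0,0,0,-1]])

```text
clock: 13.4
tcp_pos: [0.6385, -0.1012, 0.0581]
orientation: [0.009, -0.07, 0.985, -0.158]
wrist_force: [-0.7, -4.8, 1.3]
finger_gap: 0.0294
grip_force: 50.3
```

```bash
python3 -c "
from h import *
rel();s=get_state();print(s['wrist_force'],s['ft_torque'])"
```

```text
t 13.4 tcp [ 638.5 -101.2   58.1] yaw x -171.95 z [ 0.0405 -0.3094 -0.9501] y [-0.134   0.9406 -0.312 ] q [-0.14  0.5  -0.15  0.83 -0.31 -0.3 ] grip 50.3233909982373 0.029447207325636743
grasp in fix [-0.1 -0.9  0.9] tilt deg 18.18 pitch -0.17
[-0.69013606 -4.81032824  1.34121953] [-0.82128957  0.08735232 -0.18797208]
```

Gap 29.4 mm, so it is on the flats. I'll turn the head upright on an arc about the bolt axis, with a firmer grip.

>>> step_arm(deltas=[[0,0,0,0,0,0,-1],[0,1.5,-0.4,4.5,0.6,0,-1],[0,1.5,-0.3,4.5,0.6,0,-1],[-0.4,1.4,-0.1,4.5,0.6,0,-1],[-0.4,1.4,-0.1,4.5,0.7,0,-1]], newtons=80)

```text
clock: 13.9
tcp_pos: [0.6378, -0.0956, 0.0574]
orientation: [-0.001, -0.071, 0.997, 0.001]
wrist_force: [-0.8, -6.5, -1.6]
finger_gap: 0.0284
grip_force: 80.2
```

>>> step_arm(deltas=[[0,0,0,0,0,0,-1],[0,0,0,0,0,0,-1],[0,0,0,0,0,0,-1]])

```text
clock: 14.2
tcp_pos: [0.6377, -0.0957, 0.0574]
orientation: [-0.001, -0.071, 0.998, -0.0]
wrist_force: [-1.9, -6.0, 5.4]
finger_gap: 0.0287
grip_force: 81.3
```

```bash
python3 -c "
from h import *
rel();s=get_state();print(s['wrist_force'],s['ft_torque'])"
```

```text
t 14.2 tcp [637.7 -95.7  57.4] yaw x -171.9 z [-1.8e-03 -6.0e-04 -1.0e+00] y [-1.409e-01  9.900e-01 -4.000e-04] q [-0.27  0.54 -0.04  0.99 -0.   -0.41] grip 81.31816827866714 0.02874399061452788
grasp in fix [-0.1 -1.2  1.1] tilt deg 0.02 pitch -0.11
[-1.91394362 -6.01016575  5.35451691] [-1.12960361  0.23903143 -0.1222883 ]
```

```bash
python3 -c "
from h import *
a=grab('wrist');W=world(a);F=tofix(W);X,Y,Z=F[...,0],F[...,1],F[...,2]
for c in range(-16,17,3):
    k=(abs(Y-c)<1.5)&(X>-7)&(X<7.5)&(Z>-5)&(Z<22)
    if k.sum(): print(c,k.sum(),Z[k].mean().round(1),Z[k].std().round(1))
u,v=256,300
save(cv2.resize(a['image'][120:384,130:390],None,fx=2.2,fy=2.2),'w5.png')
V=world(grab('scene'));m=(np.hypot(V[...,0]-.435,V[...,1]-.191)<.03)&(V[...,2]>.0615)&(V[...,2]<.075);print(m.sum(),np.median(V[m],0))
"
```

```text
-16 201 17.2 4.4
-13 134 10.7 0.7
-10 140 12.3 0.7
-7 154 14.0 0.7
-4 148 15.7 0.7
-1 162 17.1 0.6
2 168 16.1 0.7
5 145 14.4 0.7
8 141 12.6 0.7
11 136 10.8 0.6
14 231 16.2 4.7
128 [0.4335991  0.1926443  0.06619105]
```

View pics/w5.png

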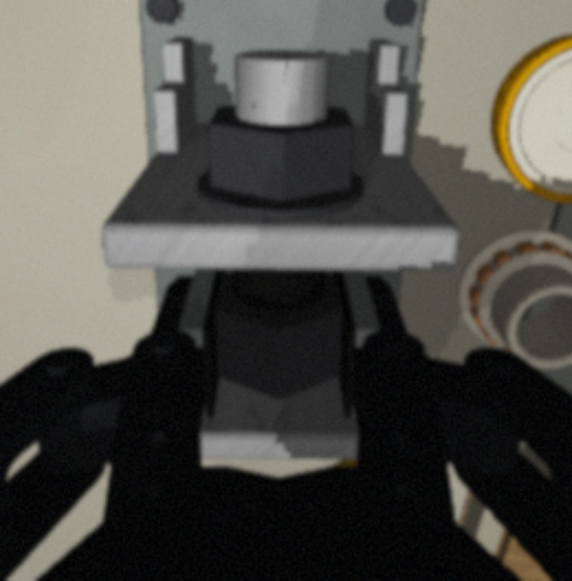

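>>> step_arm(deltas=[[0,0,0,0,0,0,-1],[0,0,0,0,0,0,-1],[0,0,0,0,0,0,-1],[0,0,0,0,0,0,-1]])

```text
clock: 14.7
tcp_pos: [0.6377, -0.0957, 0.0574]
orientation: [-0.001, -0.071, 0.997, -0.0]
wrist_force: [-1.6, -5.3, 5.3]
finger_gap: 0.0288
grip_force: 81.3
```

The top facets now slope ±30° with the corner at the top (280,395), so the side flats are upright between the fingers. The grip holds at 81 N, the block is still home, and I'm handing in.

```bash
python3 -c "
from workcell import *
print(hand_in())"
```

```text
the job is handed in; nothing more can be done
None
```

I handed the job in with the setting block fully home and released in its own holder, and the bolt head gripped at about 81 N with its side flats upright; the hand-in returned no verdict.

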